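# Nest the empty plant pots on their coaster

## Task

Clear up the three identical small white plant pots: pick up the one that stands alone on the desk and the one that leans in the sloping steel rack, and nest both, one in the other, in the pot on the round cork coaster, so that all three stand upright on the coaster as one straight stack, each pushed fully home in the one below. Lower the pots in rather than dropping them, and leave everything else on the desk where it is.

Things in the scene. Friction and masses are not known exactly. Their poses are not given: they have to be found in the camera images.
- coaster_top (a point): centre of the top face of a round cork coaster, 100 mm across and 5 mm thick, fixed to the desk; z up
- pot_base_mid (a point): white plastic plant pot, 70 mm high, 120 g: tapered body (39 mm across at the foot, 55 mm at the top) under a straight collar 62 mm across, 24 mm high, up to the rim; walls 2 mm. Point: on its axis, half-way up; z from foot to mouth. Loose, upright on the coaster: bottom of the stack. A pot nested in another rests its collar on that one's rim, 24 mm above it, with 1.5 mm play.
- pot_desk_mid (a point): the same pot again: white plastic plant pot, 70 mm high, 120 g: tapered body (39 mm across at the foot, 55 mm at the top) under a straight collar 62 mm across, 24 mm high, up to the rim; walls 2 mm. Point: on its axis, half-way up; z from foot to mouth. Starts upright on the bare desk.
- pot_rack_mid (a point): the same pot again: white plastic plant pot, 70 mm high, 120 g: tapered body (39 mm across at the foot, 55 mm at the top) under a straight collar 62 mm across, 24 mm high, up to the rim; walls 2 mm. Point: on its axis, half-way up; z from foot to mouth. Starts in the rack, leaning about 36 degrees, its collar clear of the rack.
- rack_foot (a point): dark steel display rack fixed to the desk, 110 mm deep, 74 wide: a plate sloping at 35 degrees, 50 mm high at the back, with a 35 mm lip at its low front and 20 mm cheeks; a pot stands on the plate, against the lip, and comes out along its own axis. Point: under the middle of the pot's foot; z up, y along the lip; the mouth leans to -x, roughly towards the robot
- mug_mid (a point): bystander: white mug, straight sides, 72 mm across, 85 mm high, with a handle; point half-way up its axis
- tape_mid (a point): bystander: roll of brown tape lying flat, 96 mm across, 24 mm high; point at its centre
- mouse_mid (a point): bystander: black computer mouse, 105 x 60 x 34 mm; point at its centre
- driver_mid (a point): bystander: screwdriver lying on the desk between the robot and the pots; point on its underside
- glue_mid (a point): bystander: white glue bottle, 48 mm across, 120 mm high; point at its centre
- pencup_mid (a point): bystander: black cup of pens, 72 mm across, 100 mm high, pens to 160 mm; point half-way up the cup
Not all that is in view belongs to the job. What is shaped like the part that bears pot_rack_mid but turquoise is not meant.

How it is judged:
By the outcome, as a careful person would: the job done as asked, in the order asked, and still so for the second after the job is handed in, with the robot touching nothing.
It also fails if it takes over 67 s, if anything falls off the work surface, if the arm or the gripper's body presses on something with over 40 N, if the wrist force passes 120 N, or if a joint passes its speed limit or range.

## Robot

A 6-joint arm with a two-finger parallel gripper is mounted at the origin on the work surface. World frame = base frame: x ahead of the robot, y to its left, z up, the work surface at z = 0. Lengths are in m, angles in rad, forces in N, time in s.
With the tool pointing down it reaches from about 0.35 to 0.975 m from the base axis. Payload 4.9 kg.
Tool frame: the origin (TCP) lies at the very end of the fingers, on their centre line; the grasp point (between the pads) lies 19 mm behind it; z points along the fingers, y is the line along which they close (so a half turn about z gives the same grasp; the last joint's range is limited). The gripper opens to 85 mm and grips with 20 to 120 N. Pads are 22 mm wide; open, the fingers measure 114 mm over their backs; the gripper's body (76 mm by 85 mm) begins 54 mm behind the grasp point. The pads swing forward as they close: fully open they stand 13 mm farther back than shut.
Start: joints at [-1.347, 0.053, 1.613, -0, 1.476, -0.119], TCP at [0.21, -0.589, 0.231] pointing down, gripper open.
Joint ranges: [-3.01, 3.01], [-1.01, 2.22], [0.06, 2.58], [-1.02, 4.17], [0.09, 2.62], [-3.14, 3.14]. Speed limits (rad/s): [2.57, 2.57, 3.14, 3.14, 3.14, 3.14].

## Interface

Orientations are given as a rotation vector (axis times angle).
In Python, from station import ctrl, imaging gives the robot as it stands.
- The arm moves only by the tool play_rows, never from a script. Its argument "series" is a list of rows, each a list of 3 entries, a list of its own where there are three numbers: the opening, from 0 (shut) to 1 (fully open), then the shift along the tool's x, y, z each as a share of 0.05 m, from -1 to 1, then the turn, a rotation vector about the tool's x, y, z each as a share of 8 degrees, from -1 to 1. In form: [[grip, [dx, dy, dz], [ax, ay, az]], ...]. A call has 1 to 8 rows; each row shifts and turns the commanded pose from where the row before left it, along the tool's axes as they then stand; what a row does not reach is not made up. A row lasts 1/8 s, in which the tool goes at most 62.5 mm and 10.7 degrees, less where a joint would pass 70% of its speed; a pose out of reach is approached as far as the arm can. A call with a number of a shift or a turn outside -1 to 1 is refused whole. A call with a gripper value outside its range is refused whole. The fingers move at their own pace and stop on an object; "force" is the grip in N (left out, the last holds). Time passes only in rows, so rows that do not move let the fingers close. It gives the time, the measured TCP pose, the force, the opening and the grip force at its end, in the units of the state.
- ctrl.get_obs(): the state, without advancing time (a new reading comes with each control period).
- imaging.get_image(name): name is "scene" or "top"; returns a dict with "color" (420x560x3 uint8, blue, green, red), "fx", "fy", "cx", "cy" (pixels), "D" ([k1, k2, p1, p2, k3] as OpenCV has them; the pictures are not rectified), "extrinsics" (4x4, takes a point from world to camera coordinates). Camera axes: x right, y down, z forward; pixel columns grow to the right and rows downward; lengths in m; the calibration is good to about 2 mm. A picture is of the moment at which its call begins. There is no depth.
- ctrl.finish_job(): hands the job in; it is judged then, once.
The state is a dict: "t": time; "q": joint angles; "dq": joint speeds; "effort": joint torques, N m; "tool_pos": TCP position; "tool_rot": TCP orientation; "contact_force": force on the tool from outside, world axes, zero at the start; "wrist_torque": the same for the moment, N m; "opening": finger opening in m; "grip_force": force on a finger pad.
Only numpy, scipy, OpenCV 4.12 (cv2) and the standard library are available. Lean on these libraries where they do the work, as an engineer would, in place of code of your own. Each camera call takes 0.05 s, during which the arm holds its last target. There are 200 camera calls.

## Working session

There is one attempt and no reset: what is moved stays moved. The work goes in short steps, Python scripts to look and compute and a tool call to move; the robot and the scene stay as the last step left them, time stands still between calls to the robot, and variables do not carry over. Pictures are saved under pics/ and viewed, at most 10 in all, crops included, and the job is handed in when it is done.

Besides the shell and the picture viewer there is one more tool, called after "Emit:" in YAML: its name, and indented under it one key for each argument. play_rows: Moves the arm, as the interface text tells. Shift numbers are shares of 0.05 m and turn numbers shares of 8 degrees, none past 1 either way. Its arguments: {"type":"object","properties":{"series":{"type":"array"},"force":{"type":"number"}},"required":["series"]}

```bash
ls; mkdir -p pics; cat > h.py <<'E'
import numpy as np, cv2
from station import ctrl, imaging
def snap(n,f=None):
    im=imaging.get_image(n)
    np.savez(f'{n}.npz',**{k:np.array(v) for k,v in im.items()})
    if f: cv2.imwrite(f'pics/{f}.png',im['color'])
    return im
def load(n): return dict(np.load(f'{n}.npz'))
def KD(im): return np.array([[im['fx'],0,im['cx']],[0,im['fy'],im['cy']],[0,0,1.]],float),np.array(im['D'],float)
def ray(im,uv):
    K,D=KD(im); p=cv2.undistortPoints(np.array([[uv]],float),K,D)[0,0]
    E=np.array(im['extrinsics']); R,t=E[:3,:3],E[:3,3]
    d=R.T@np.array([p[0],p[1],1]); return -R.T@t, d/np.linalg.norm(d)
def onz(im,uv,z):
    o,d=ray(im,uv); return o+d*(z-o[2])/d[2]
def tri(a,ua,b,ub):
    o1,d1=ray(a,ua);o2,d2=ray(b,ub)
    s=np.linalg.lstsq(np.c_[d1,-d2],o2-o1,rcond=None)[0]
    p,q=o1+s[0]*d1,o2+s[1]*d2; return (p+q)/2,np.linalg.norm(p-q)
def proj(im,P):
    K,D=KD(im);E=np.array(im['extrinsics'])
    return cv2.projectPoints(np.atleast_2d(np.array(P,float)),cv2.Rodrigues(E[:3,:3])[0],E[:3,3],K,D)[0][:,0]
E
python3 - <<'E'
from h import *
np.set_printoptions(precision=4,suppress=True)
for n in('scene','top'):
    im=snap(n,n+'0'); print(n,im['fx'],im['D'],ray(im,(280,210)))
print(ctrl.get_obs())
E
```

```text
pics
scene 381.0452623540678 [-0.1043  0.      0.      0.      0.    ] (array([ 1.4019, -0.232 ,  0.6868]), array([-0.7983,  0.2293, -0.5569]))
top 429.13557409593005 [0.0451 0.     0.     0.     0.    ] (array([0.5014, 0.0022, 1.1094]), array([ 0.0504, -0.0189, -0.9985]))
{'t': 0.1, 'q': array([-1.347 ,  0.0533,  1.6142, -0.    ,  1.476 , -0.119 ]), 'dq': array([ 0.0009, -0.    , -0.002 , -0.0011,  0.0007,  0.0008]), 'effort': array([  0.0011, -39.4902, -37.1364,  -0.0001,   0.0039,  -0.    ]), 'tool_pos': array([ 0.2099, -0.5881,  0.2302]), 'tool_rot': array([-3.0937, -0.5355,  0.0002]), 'contact_force': array([-0.1789, -0.1641,  0.019 ]), 'wrist_torque': array([ 0.0149, -0.0113,  0.0507]), 'grip_force': 0.0, 'opening': 0.08533737775975334}
```

View pics/scene0.png

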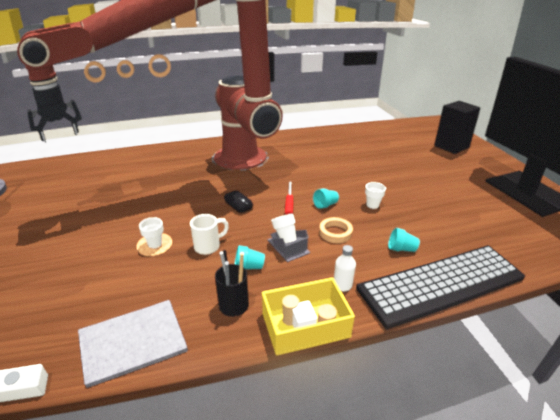

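View pics/top0.png

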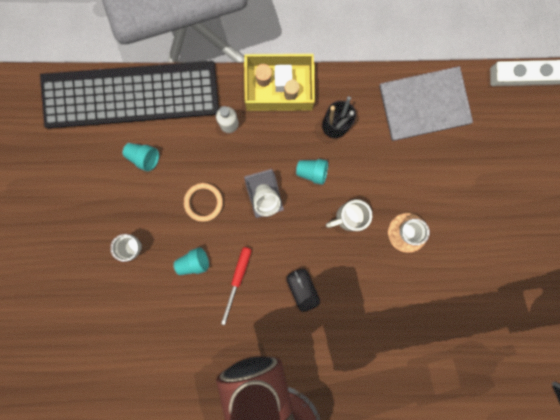

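Pots: coaster pot at scene (152,234) / top (413,232), desk pot at scene (375,196) / top (126,248), and rack pot at scene (285,230) / top (266,200). The white item at top (354,215) has a handle, so it is the mug. The four turquoise cups are decoys. I'll confirm with one enlarged composite.

```bash
python3 - <<'E'
from h import *
t,s=load('top'),load('scene')
rows=[]
for im,cs in((t,[(413,232),(126,248),(264,196)]),(s,[(152,234),(375,196),(288,235)])):
    r=[]
    for u,v in cs:
        c=im['color'][v-26:v+26,u-26:u+26]; r.append(cv2.resize(c,(260,260),interpolation=cv2.INTER_CUBIC))
    rows.append(np.hstack(r))
cv2.imwrite('pics/crop.png',np.vstack(rows))
for n,im,cs in(('top',t,[(413,232),(126,248),(264,199)]),('scene',s,[(152,234),(375,196),(288,232)])):
    hsv=cv2.cvtColor(im['color'],cv2.COLOR_BGR2HSV)
    m=((hsv[...,1]<60)&(hsv[...,2]>95)).astype(np.uint8)
    k,l,st,ce=cv2.connectedComponentsWithStats(m)
    for u,v in cs:
        for i in set(l[v-12:v+12,u-12:u+12].ravel())-{0}: print(n,(u,v),st[i],ce[i].round(1))
h=cv2.cvtColor(t['color'],cv2.COLOR_BGR2HSV); print(h[232,413],h[248,126],h[222,120])
E
```

```text
top (413, 232) [400 219  30  26 621] [414.7 231.5]
top (126, 248) [111 234  31  28 675] [125.2 247.4]
top (264, 199) [ 245  169   38   49 1176] [264.  193.7]
scene (152, 234) [139 217  24  31 577] [151.6 231.2]
scene (375, 196) [365 182  21  27 413] [374.1 193.8]
scene (288, 232) [268 214  40  33 664] [285.8 230. ]
[ 30   2 243] [ 28  19 191] [ 12 130 122]
```

View pics/crop.png

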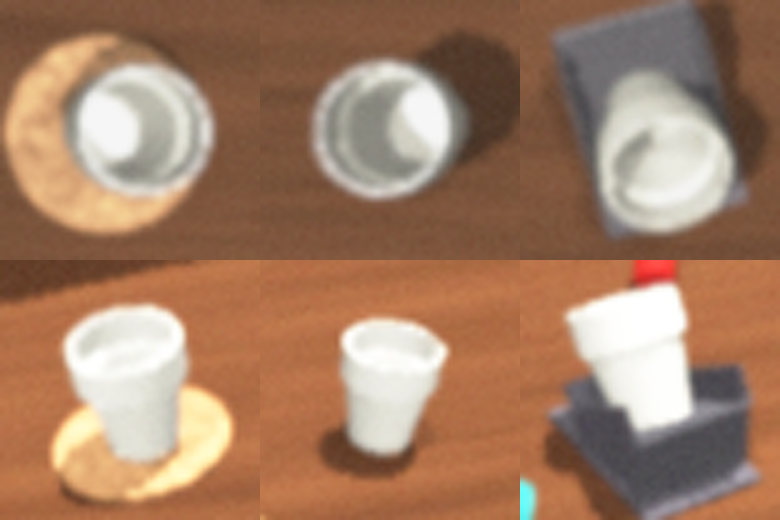

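The crop confirms all three pots: coaster pot rim in top at (415.5,231.5), desk pot rim at (124.0,247.4), and rack pot in dark steel with its mouth at about (268,204). In the scene view the rack pot's rim is edge-on, centred at about (283,217).

```bash
python3 - <<'E'
from h import *
np.set_printoptions(precision=4,suppress=True)
t,s=load('top'),load('scene')
h=cv2.cvtColor(t['color'],cv2.COLOR_BGR2HSV)
b=onz(t,(415.5,231.5),.075); d=onz(t,(124,247.4),.07)
print('base',b,proj(s,[b,b-[0,0,.07]])); print('desk',d,proj(s,[d,d-[0,0,.07]]))
m=(h[...,0]>8)&(h[...,0]<25)&(h[...,1]>70)&(h[...,2]>150)
yy,xx=np.nonzero(m[205:260,380:440]); 
c=max(cv2.findContours(m[205:262,380:440].astype(np.uint8),0,1)[0],key=cv2.contourArea)
print('coaster ext',xx.min()+380,xx.max()+380,yy.min()+205,yy.max()+205, 'eye',onz(t,(407.7,232.4),.005))
(e,r)=cv2.minEnclosingCircle(c);print(np.array(e)+[380,205],r,onz(t,np.array(e)+[380,205],.005))
# rim sizes
for u0,u1,v,z in((402-.1,429.4,231.5,.075),(111.9,139.9,247.4,.07)): print('dia',np.linalg.norm(onz(t,(u0,v),z)-onz(t,(u1,v),z)))
c2=lambda x,y,u,v:((x+.5)/5-.5+u-26,(y+.5)/5-.5+v-26)
tt=lambda x,y:c2(x-520,y,264,196); ss=lambda x,y:c2(x-520,y-260,288,235)
rim,err=tri(t,tt(668,177),s,ss(626,302)); print('rackrim',rim,err,tt(668,177))
# rack plate side edges in top: left, right (back at z=.05 , front near desk)
for a,bb in((tt(555,38),tt(610,235)),(tt(690,2),tt(745,195))):
    for zb,zf in((.05,.02),(.06,.03),(.05,.035)):
        A,B=onz(t,a,zb),onz(t,bb,zf); D=(B-A)[:2]; print('edge',A[:2],B[:2],np.degrees(np.arctan2(D[1],D[0])),np.linalg.norm(D))
print('mug',onz(t,(357,215),.085))
E
```

```text
base [ 0.4975 -0.3429  0.075 ] [[150.7967 223.9924]
 [155.3596 243.7765]]
desk [0.4695 0.3564 0.07  ] [[375.6138 186.7607]
 [372.566  204.9352]]
coaster ext 387 429 213 252 eye [ 0.4952 -0.3462  0.005 ]
[407.1087 232.8043] 20.592575073242188 [ 0.4942 -0.3446  0.005 ]
dia 0.06591645961471451
dia 0.06581758312231549
rackrim [0.5663 0.0148 0.0791] 0.0030428476655782067 (267.2, 205.0)
edge [0.6375 0.0687] [0.5405 0.0437] -165.56607805207236 0.10011828578093862
edge [0.6362 0.0681] [0.5402 0.0434] -165.57066186535147 0.09916072504864469
edge [0.6375 0.0687] [0.54   0.0432] -165.3271769015574 0.10078284853558443
edge [0.6546 0.0016] [ 0.5599 -0.0251] -164.27015433916267 0.09837793260306264
edge [0.6532 0.0016] [ 0.5594 -0.0248] -164.26371986426787 0.09743661422681857
edge [0.6546 0.0016] [ 0.5591 -0.0247] -164.60543348667443 0.09905313599311034
mug [ 0.5388 -0.2012  0.085 ]
```

Emit:
play_rows:
  series:
    - [1,[0.4,-0.45,0],[0,0,0]]
    - [1,[0.8,-0.9,0],[0,0,0]]
    - [1,[0.8,-0.9,0],[0,0,0]]
    - [1,[0.8,-0.9,0],[0,0,0]]
    - [1,[0.8,-0.9,0],[0,0,0]]
    - [1,[0.8,-0.9,0],[0,0,0]]
    - [1,[0.8,-0.9,0],[0,0,0]]
    - [1,[0.8,-0.9,0],[0,0,0]]
  force: 40

```text
t: 1.1
tool_pos: [0.3793, -0.168, 0.231]
tool_rot: [3.096, 0.535, 0.0]
contact_force: [0.9, -0.2, -1.0]
opening: 0.0857
grip_force: 0.0
```

```bash
cat > go.py <<'E'
# usage: go.py x y z yaw tilt : total shift (tool axes, units) and turn (units) from present pose
import sys
from h import *
from scipy.spatial.transform import Rotation as R
np.set_printoptions(precision=3,suppress=True)
x,y,z,yaw,tilt=map(float,sys.argv[1:])
o=ctrl.get_obs(); A=R.from_rotvec(o['tool_rot'])
T=R.from_euler('z',yaw,degrees=True)*R.from_euler('x',180,degrees=True)*R.from_euler('y',tilt,degrees=True)
print('t',o['t'],'pos',o['tool_pos'],'tool axes x,z',A.as_matrix()[:,0],A.as_matrix()[:,2])
print('shift',A.inv().apply(np.array([x,y,z])-o['tool_pos'])/.05,'turn',np.degrees((A.inv()*T).as_rotvec())/8,'q',o['q'],'F',o['contact_force'],'open',o['opening'],o['grip_force'])
E
python3 go.py .4695 .3564 .13 19.65 0
```

```text
t 1.1 pos [ 0.379 -0.168  0.231] tool axes x,z [0.942 0.336 0.   ] [ 0. -0. -1.]
shift [ 5.218 -9.275  2.02 ] turn [ 0.001 -0.002 -0.006] q [-0.597 -0.489  2.074  0.     1.557  0.632] F [ 0.919 -0.186 -1.031] open 0.08568809767911534 0.0
```

Emit:
play_rows:
  series:
    - [1,[0.56,-1,0],[0,0,0]]
    - [1,[0.56,-1,0],[0,0,0]]
    - [1,[0.56,-1,0],[0,0,0]]
    - [1,[0.56,-1,0],[0,0,0]]
    - [1,[0.56,-1,0],[0,0,0]]
    - [1,[0.56,-1,0],[0,0,0]]
    - [1,[0.56,-1,0],[0,0,0]]
    - [1,[0.56,-1,0.2],[0,0,0]]

```text
t: 2.1
tool_pos: [0.456, 0.2843, 0.2218]
tool_rot: [-3.095, -0.537, -0.003]
contact_force: [0.1, -0.4, -0.4]
opening: 0.0855
grip_force: 0.0
```

```bash
python3 go.py .4695 .3564 .13 19.65 0
```

```text
t 2.1 pos [0.456 0.284 0.222] tool axes x,z [0.942 0.337 0.002] [ 0.002  0.001 -1.   ]
shift [ 0.736 -1.266  1.838] turn [ 0.001 -0.013  0.002] q [ 0.419 -0.153  1.827 -0.     1.466  1.647] F [ 0.123 -0.404 -0.357] open 0.08554460096557856 0.0
```

Emit:
play_rows:
  series:
    - [1,[0.4,-0.65,0.8],[0,0,0]]
    - [1,[0.34,-0.62,0.9],[0,0,0]]
    - [1,[0,0,0.1],[0,0,0]]
    - [1,[0,0,0],[0,0,0]]

```text
t: 2.6
tool_pos: [0.469, 0.3539, 0.131]
tool_rot: [3.095, 0.536, -0.002]
contact_force: [0.2, -0.7, 0.8]
opening: 0.0853
grip_force: 0.0
```

```bash
python3 go.py .4695 .3564 .045 19.65 0; python3 - <<'E'
from h import *
im=snap('scene'); t=snap('top')
u=proj(im,[[.4695,.3564,.1]])[0].astype(int); v=proj(t,[[.4695,.3564,.1]])[0].astype(int)
a,b=[cv2.resize(cv2.copyMakeBorder(i['color'],50,50,50,50,0)[w[1]+5:w[1]+95,w[0]+5:w[0]+95],(390,390)) for i,w in((im,u),(t,v))]
cv2.imwrite('pics/a.png',np.hstack([a,b]))
E
```

```text
t 2.6 pos [0.469 0.354 0.131] tool axes x,z [ 0.942  0.336 -0.001] [-0.001 -0.001 -1.   ]
shift [ 0.029 -0.045  1.72 ] turn [ 0.004  0.008 -0.   ] q [ 0.52   0.047  1.791 -0.     1.305  1.748] F [ 0.213 -0.682  0.788] open 0.08534882650287223 0.0
```

View pics/a.png

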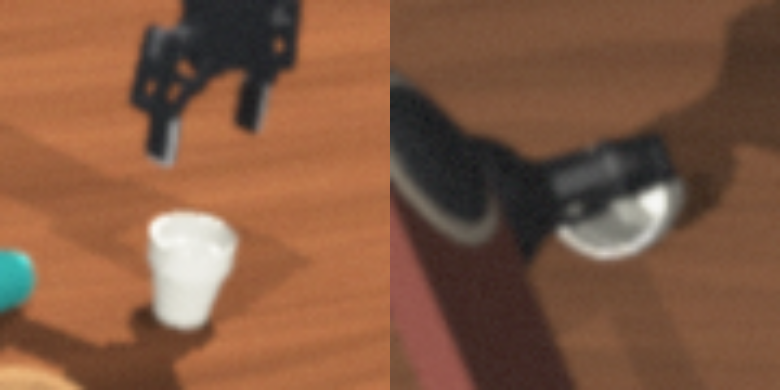

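The fingers (tips at crop (163,163) and (252,130)) straddle the desk pot's mouth at (195,240). The open tips sit about 13 mm behind the TCP, as stated. Lowering and gripping.

Emit:
play_rows:
  series:
    - [1,[0.02,-0.04,0.6],[0,0,0]]
    - [1,[0,0,0.6],[0,0,0]]
    - [1,[0,0,0.6],[0,0,0]]
    - [1,[0,0,0],[0,0,0]]
    - [0.5,[0,0,0],[0,0,0]]
    - [0.5,[0,0,0],[0,0,0]]
    - [0.5,[0,0,0],[0,0,0]]
    - [0.5,[0,0,0],[0,0,0]]
  force: 30

```text
t: 3.7
tool_pos: [0.4716, 0.3574, 0.0445]
tool_rot: [-3.094, -0.536, -0.008]
contact_force: [0.6, -0.6, 7.0]
opening: 0.061
grip_force: 33.5
```

```bash
python3 go.py .4975 -.3429 .20 19.65 0
```

```text
t 3.7 pos [0.472 0.357 0.044] tool axes x,z [0.942 0.336 0.005] [ 0.005  0.002 -1.   ]
shift [-4.203 13.365 -3.135] turn [-0.002 -0.036 -0.001] q [ 0.523  0.158  1.831 -0.001  1.148  1.751] F [ 0.61  -0.618  7.046] open 0.06101491015606262 33.49143320694566
```

Emit:
play_rows:
  series:
    - [0.5,[0,0,-0.4],[0,0,0]]
    - [0.5,[0,0,-0.8],[0,0,0]]
    - [0.5,[0,0,-1],[0,0,0]]
    - [0.5,[0,0.5,-1],[0,0,0]]
    - [0.5,[-0.2,1,-0.6],[0,0,0]]
    - [0.5,[-0.3,1,0],[0,0,0]]
    - [0.5,[-0.3,1,0],[0,0,0]]
    - [0.5,[-0.3,1,0],[0,0,0]]

```text
t: 4.7
tool_pos: [0.4929, 0.1247, 0.2326]
tool_rot: [-3.095, -0.537, -0.002]
contact_force: [0.4, 0.2, -1.3]
opening: 0.0609
grip_force: 33.4
```

```bash
python3 go.py .4975 -.3429 .20 19.65 0
```

```text
t 4.7 pos [0.493 0.125 0.233] tool axes x,z [0.942 0.337 0.001] [ 0.001  0.    -1.   ]
shift [-3.063  8.837  0.649] turn [ 0.002 -0.011  0.003] q [ 0.101 -0.233  1.878  0.     1.495  1.329] F [ 0.39   0.153 -1.338] open 0.06094026928154934 33.41341836377978
```

Emit:
play_rows:
  series:
    - [0.5,[-0.36,1,0],[0,0,0]]
    - [0.5,[-0.36,1,0],[0,0,0]]
    - [0.5,[-0.36,1,0],[0,0,0]]
    - [0.5,[-0.36,1,0],[0,0,0]]
    - [0.5,[-0.36,1,0],[0,0,0]]
    - [0.5,[-0.36,1,0],[0,0,0]]
    - [0.5,[-0.36,1,0],[0,0,0]]
    - [0.5,[-0.3,0.9,0],[0,0,0]]

```text
t: 5.7
tool_pos: [0.4929, -0.2949, 0.2325]
tool_rot: [3.095, 0.535, 0.001]
contact_force: [0.4, 0.8, -1.3]
opening: 0.0615
grip_force: 33.4
```

Emit:
play_rows:
  series:
    - [0.5,[0,0,0.3],[0,0,0]]
    - [0.5,[0,0,0.2],[0,0,0]]
    - [0.5,[0,0,0],[0,0,0]]
    - [0.5,[0,0,0],[0,0,0]]

```text
t: 6.2
tool_pos: [0.4935, -0.2922, 0.2067]
tool_rot: [3.095, 0.538, 0.0]
contact_force: [0.7, -0.1, -1.5]
opening: 0.0614
grip_force: 33.5
```

```bash
cat > look.py <<'E'
import sys
from h import *
P=[float(v) for v in sys.argv[2:5]]
r=int(sys.argv[5]); out=[]
for n in('scene','top'):
    im=snap(n); w=proj(im,[P])[0].round().astype(int)
    print(n,'crop origin',w-r,'scale',390/(2*r))
    c=cv2.copyMakeBorder(im['color'],60,60,60,60,0)[w[1]+60-r:w[1]+60+r,w[0]+60-r:w[0]+60+r]
    out.append(cv2.resize(c,(390,390),interpolation=cv2.INTER_CUBIC))
cv2.imwrite(f'pics/{sys.argv[1]}.png',np.hstack(out))
E
python3 go.py .4975 -.3429 .13 19.65 0; python3 look.py b .4975 -.3429 .11 35
```

```text
t 6.2 pos [ 0.494 -0.292  0.207] tool axes x,z [0.941 0.338 0.   ] [ 0. -0. -1.]
shift [-0.268  0.98   1.534] turn [ 0.002 -0.002  0.01 ] q [-0.664 -0.053  1.76   0.     1.434  0.562] F [ 0.681 -0.129 -1.485] open 0.06139571876307851 33.542730398476124
scene crop origin [113 179] scale 5.571428571428571
top crop origin [386 197] scale 5.571428571428571
```

View pics/b.png

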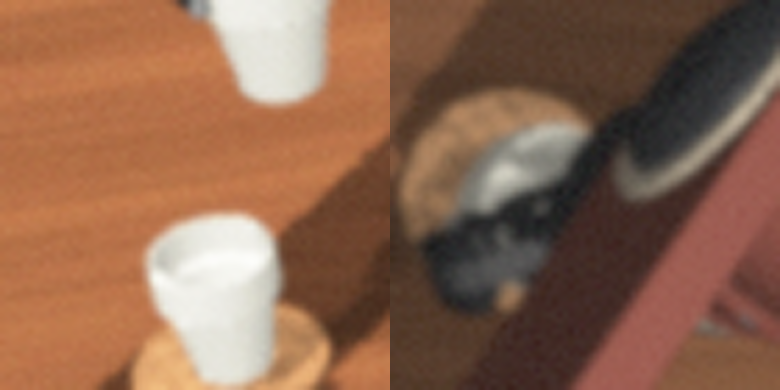

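Emit:
play_rows:
  series:
    - [0.5,[-0.1,0.4,0.3],[0,0,0]]
    - [0.5,[-0.12,0.58,0.5],[0,0,0]]
    - [0.5,[0,0,0.3],[0,0,0]]
    - [0.5,[0,0,0],[0,0,0]]
    - [0.5,[0,0,0],[0,0,0]]

```text
t: 6.92
tool_pos: [0.4998, -0.3427, 0.1523]
tool_rot: [3.095, 0.537, 0.001]
contact_force: [0.4, -0.1, -1.2]
opening: 0.0613
grip_force: 33.6
```

```bash
python3 go.py .4995 -.3422 .13 19.65 0; python3 look.py c .4975 -.3429 .11 35; python3 - <<'E'
from h import *
from scipy.spatial.transform import Rotation as R
o=ctrl.get_obs();s=load('scene')
X=R.from_rotvec(o['tool_rot']).as_matrix()[:,0]
f=o['tool_pos']-[0,0,.0445]
for k in(0,-.0022): print(k,(proj(s,[f+k*X,f+k*X+[0,0,.07],[.4975,-.3429,.075],[.4975,-.3429,.005]])-[113,179])*5.57)
E
```

```text
t 6.925 pos [ 0.5   -0.343  0.152] tool axes x,z [0.942 0.337 0.001] [ 0.001 -0.001 -1.   ]
shift [-0.004 -0.012  0.446] turn [ 0.007 -0.005  0.004] q [-0.724  0.068  1.732  0.     1.341  0.503] F [ 0.357 -0.089 -1.213] open 0.06132221805325327 33.644113540649414
scene crop origin [113 179] scale 5.571428571428571
top crop origin [386 197] scale 5.571428571428571
0 [[197.75228855 198.12914886]
 [170.04165282  74.79873411]
 [210.47042483 250.59792807]
 [235.88778054 360.7952507 ]]
-0.0022 [[196.22950965 196.03303812]
 [168.51391159  72.81554267]
 [210.47042483 250.59792807]
 [235.88778054 360.7952507 ]]
```

View pics/c.png

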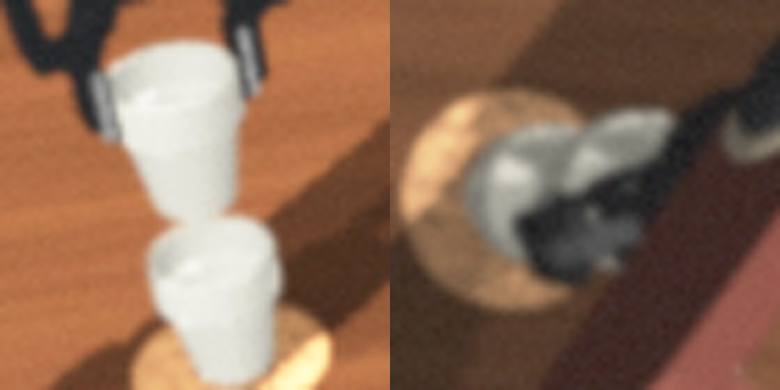

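Emit:
play_rows:
  series:
    - [0.5,[0,0,0.4],[0,0,0]]
    - [0.5,[0,0,0.3],[0,0,0]]
    - [0.5,[0,0,0.3],[0,0,0]]
    - [0.5,[0,0,0.2],[0,0,0]]
    - [0.5,[0,0,0.14],[0,0,0]]
    - [0.5,[0,0,0],[0,0,0]]

```text
t: 7.78
tool_pos: [0.4992, -0.3429, 0.0837]
tool_rot: [-3.095, -0.536, 0.001]
contact_force: [0.3, 0.5, -1.5]
opening: 0.0612
grip_force: 33.6
```

Emit:
play_rows:
  series:
    - [0.5,[0,0,0.1],[0,0,0]]
    - [0.5,[0,0,0.06],[0,0,0]]
    - [0.5,[0,0,0.04],[0,0,0]]
    - [0.5,[0,0,0],[0,0,0]]

```text
t: 8.28
tool_pos: [0.4993, -0.343, 0.0742]
tool_rot: [-3.095, -0.536, 0.0]
contact_force: [-0.1, 0.2, -1.3]
opening: 0.0612
grip_force: 33.7
```

Emit:
play_rows:
  series:
    - [0.5,[0,0,0.03],[0,0,0]]
    - [0.5,[0,0,0.02],[0,0,0]]
    - [0.5,[0,0,0],[0,0,0]]

```text
t: 8.65
tool_pos: [0.4998, -0.3432, 0.0736]
tool_rot: [-3.096, -0.536, -0.001]
contact_force: [-2.4, 2.9, 6.3]
opening: 0.0614
grip_force: 34.3
```

Contact came at z = 0.0736, against an expected 0.0735, so the pot is seated. Releasing.

Emit:
play_rows:
  series:
    - [0.5,[0,0,0.03],[0,0,0]]
    - [0.5,[0,0,0],[0,0,0]]
    - [1,[0,0,0],[0,0,0]]
    - [1,[0,0,0],[0,0,0]]
    - [1,[0,0,0],[0,0,0]]
    - [1,[0,0,0],[0,0,0]]
    - [1,[0,0,-0.3],[0,0,0]]
    - [1,[0,0,-0.7],[0,0,0]]

```text
t: 9.65
tool_pos: [0.4983, -0.3422, 0.1195]
tool_rot: [-3.092, -0.535, 0.004]
contact_force: [1.1, -0.5, 0.9]
opening: 0.0855
grip_force: 0.0
```

```bash
python3 go.py .48 -.0087 .21 14.7 0
```

```text
t 9.65 pos [ 0.498 -0.342  0.119] tool axes x,z [ 0.942  0.336 -0.002] [-0.003  0.003 -1.   ]
shift [ 1.893 -6.411 -1.791] turn [-0.025  0.015  0.617] q [-0.725  0.1    1.756  0.     1.29   0.503] F [ 1.065 -0.456  0.897] open 0.08546573344704816 0.0
```

Emit:
play_rows:
  series:
    - [1,[0,0,-0.9],[0,0,0]]
    - [1,[0.2,-0.4,-0.9],[0,0,0]]
    - [1,[0.28,-1,0],[0,0,0.1]]
    - [1,[0.28,-1,0],[0,0,0.1]]
    - [1,[0.28,-1,0],[0,0,0.1]]
    - [1,[0.28,-1,0],[0,0,0.1]]
    - [1,[0.28,-1,0],[0,0,0.1]]
    - [1,[0.28,-1,0],[0,0,0.12]]

```text
t: 10.65
tool_pos: [0.4912, -0.0081, 0.2118]
tool_rot: [3.115, 0.4, 0.004]
contact_force: [0.7, 1.0, -0.2]
opening: 0.0853
grip_force: 0.0
```

```bash
python3 go.py .51 0 .16 14.7 36;python3 look.py d .5663 .0148 .07 35
```

```text
t 10.65 pos [ 0.491 -0.008  0.212] tool axes x,z [0.968 0.253 0.002] [ 0.002 -0.    -1.   ]
shift [ 0.402 -0.062  1.036] turn [ 0.009  4.485 -0.006] q [-0.168 -0.265  1.939  0.     1.465  1.147] F [ 0.686  0.99  -0.173] open 0.08525799327863284 0.0
scene crop origin [247 185] scale 5.571428571428571
top crop origin [232 170] scale 5.571428571428571
```

Emit:
play_rows:
  series:
    - [1,[0,0,0],[0,0.5,0]]
    - [1,[0,0,0],[0,0.9,0]]
    - [1,[0,0,0],[0,0.9,0]]
    - [1,[0,0,0],[0,0.9,0]]
    - [1,[0,0,0],[0,0.9,0]]
    - [1,[0,0,0],[0,0.4,0]]
    - [1,[0,0,0],[0,0,0]]

```text
t: 11.62
tool_pos: [0.4906, -0.0106, 0.2104]
tool_rot: [-2.893, -0.371, -0.94]
contact_force: [-0.4, 0.8, 0.7]
opening: 0.0855
grip_force: 0.0
```

```bash
python3 go.py .538 .007 .1195 14.7 36; python3 look.py e .55 .01 .10 45; python3 - <<'E'
from h import *
s=load('scene');a=np.array([-.568,-.152,.809]);r=np.array([.5663,.0148,.0791])
print((proj(s,[r,r-.046*a,r-.07*a])-(proj(s,[[.55,.01,.10]])[0].round()-45))*390/90)
E
```

```text
t 11.625 pos [ 0.491 -0.011  0.21 ] tool axes x,z [0.783 0.204 0.588] [ 0.569  0.147 -0.809]
shift [-0.255 -0.104  2.062] turn [ 0.014  0.001 -0.007] q [-0.378 -0.708  2.327  0.416  1.031  0.812] F [-0.436  0.784  0.65 ] open 0.08550784515671436 0.0
scene crop origin [234 163] scale 4.333333333333333
top crop origin [224 166] scale 4.333333333333333
[[209.13323851 234.02353453]
 [230.23039119 302.10226575]
 [241.19534342 337.49211709]]
```

View pics/e.png

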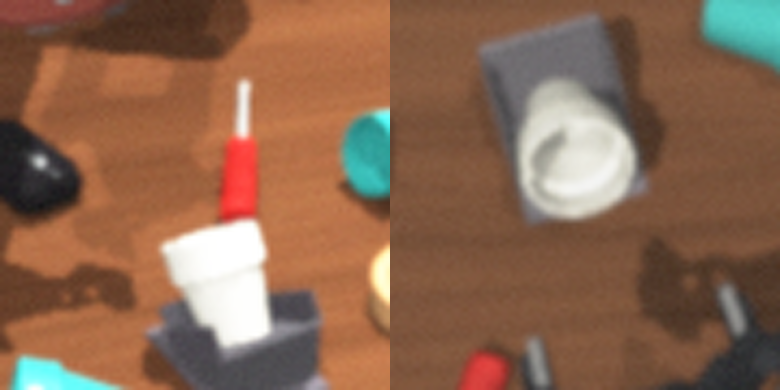

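Emit:
play_rows:
  series:
    - [1,[-0.1,-0.05,0.5],[0.01,0,0]]
    - [1,[-0.1,-0.05,0.8],[0,0,0]]
    - [1,[-0.06,0,0.6],[0,0,0]]
    - [1,[0,0,0.4],[0,0,0]]
    - [1,[0,0,0.4],[0,0,0]]
    - [1,[0,0,0.2],[0,0,0]]
    - [1,[0,0,0],[0,0,0]]

```text
t: 12.6
tool_pos: [0.5624, 0.0145, 0.085]
tool_rot: [-2.89, -0.374, -0.937]
contact_force: [0.6, -1.1, 0.6]
opening: 0.0855
grip_force: 0.0
```

```bash
python3 go.py .5816 .0189 .0573 14.7 36; python3 look.py f .56 .01 .09 35
```

```text
t 12.6 pos [0.562 0.015 0.085] tool axes x,z [0.783 0.206 0.587] [ 0.567  0.151 -0.81 ]
shift [-0.006  0.015  0.68 ] turn [-0.015  0.009  0.001] q [-0.253 -0.285  2.276  0.497  0.649  0.738] F [ 0.615 -1.133  0.618] open 0.08552545126939867 0.0
scene crop origin [245 178] scale 5.571428571428571
top crop origin [234 172] scale 5.571428571428571
```

View pics/f.png

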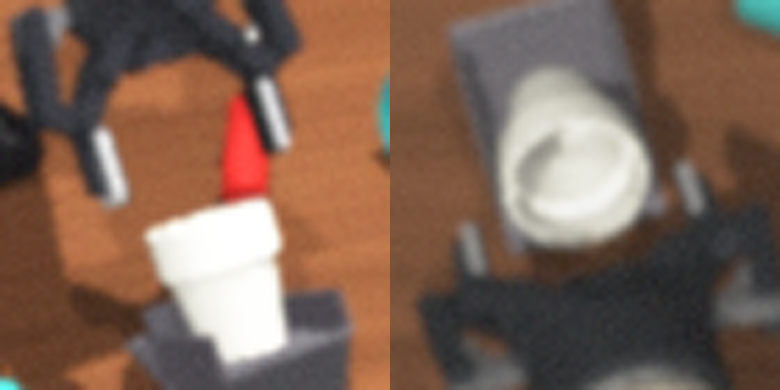

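The tips (scene crop (117,205)/(282,150)) are centred on the pot's axis, about 19 mm short of its rim. Advancing along the axis and gripping.

Emit:
play_rows:
  series:
    - [1,[0,0.01,0.3],[0,0,0]]
    - [1,[0,0,0.3],[0,0,0]]
    - [1,[0,0,0.04],[0,0,0]]
    - [1,[0,0,0],[0,0,0]]
    - [0.5,[0,0,0],[0,0,0]]
    - [0.5,[0,0,0],[0,0,0]]
    - [0.5,[0,0,0],[0,0,0]]
    - [0.5,[0,0,0],[0,0,0]]

```text
t: 13.7
tool_pos: [0.5809, 0.0184, 0.0608]
tool_rot: [-2.89, -0.373, -0.941]
contact_force: [-5.2, -2.1, 6.0]
opening: 0.0613
grip_force: 30.7
```

```bash
python3 go.py .5816 .0189 .0573 14.7 36
```

```text
t 13.7 pos [0.581 0.018 0.061] tool axes x,z [0.782 0.205 0.589] [ 0.569  0.15  -0.808]
shift [-0.029 -0.007  0.066] turn [-0.005 -0.01   0.002] q [-0.232 -0.184  2.243  0.533  0.577  0.705] F [-5.215 -2.064  6.028] open 0.061270078806683996 30.704561211168766
```

Emit:
play_rows:
  series:
    - [0.5,[0,0,-0.2],[0,0,0]]
    - [0.5,[0,0,-0.4],[0,0,0]]
    - [0.5,[0,0,-0.6],[0,0,0]]
    - [0.5,[0,0,-0.8],[0,0,0]]
    - [0.5,[0,0,-0.9],[0,0,0]]
    - [0.5,[0,0,-0.6],[0,0,0]]
    - [0.5,[0,0,0],[0,0,0]]

```text
t: 14.58
tool_pos: [0.4814, -0.0085, 0.2041]
tool_rot: [-2.891, -0.373, -0.948]
contact_force: [0.2, -0.4, -2.1]
opening: 0.061
grip_force: 33.4
```

```bash
python3 go.py .48 -.02 .25 14.7 0
```

```text
t 14.575 pos [ 0.481 -0.009  0.204] tool axes x,z [0.78  0.205 0.592] [ 0.573  0.147 -0.806]
shift [ 0.475  0.218 -0.789] turn [ 0.022 -4.535 -0.   ] q [-0.384 -0.744  2.358  0.421  1.034  0.804] F [ 0.15  -0.359 -2.101] open 0.06102395704333595 33.44055701047182
```

Emit:
play_rows:
  series:
    - [0.5,[0.2,0.05,-0.3],[0,-0.5,0]]
    - [0.5,[0.2,0.05,-0.4],[0,-0.8,0]]
    - [0.5,[0.08,0.1,-0.1],[0,-0.9,0]]
    - [0.5,[0,0,0],[0,-0.9,0]]
    - [0.5,[0,0,0],[0,-0.9,0]]
    - [0.5,[0,0,0],[0,-0.53,0]]
    - [0.5,[0,0,0],[0,0,0]]

```text
t: 15.45
tool_pos: [0.4826, -0.0171, 0.2453]
tool_rot: [-3.113, -0.405, 0.011]
contact_force: [-0.7, -0.5, -1.3]
opening: 0.0613
grip_force: 33.4
```

```bash
python3 go.py .4985 -.3426 .235 14.7 0; python3 - <<'E'
from h import *
t=snap('top'); s=snap('scene')
for n,im,c in(('top',t,(.498,-.343,.1)),('scene',s,(.498,-.343,.06))):
    u=proj(im,[c])[0].astype(int); h=cv2.cvtColor(im['color'],cv2.COLOR_BGR2HSV)
    m=((h[...,1]<60)&(h[...,2]>95)).astype(np.uint8)
    k,l,st,ce=cv2.connectedComponentsWithStats(m); i=l[u[1],u[0]]; print(n,u,st[i],ce[i])
print(proj(s,[[.4975,-.3429,.099]]),proj(t,[[.4975,-.3429,.099]]))
E
python3 look.py g .4975 -.3429 .07 35
```

```text
t 15.45 pos [ 0.483 -0.017  0.245] tool axes x,z [ 0.967  0.256 -0.007] [-0.007  0.001 -1.   ]
shift [-1.355  6.376  0.197] turn [-0.021  0.05   0.014] q [-0.189 -0.301  1.912 -0.     1.538  1.123] F [-0.689 -0.471 -1.28 ] open 0.061281674873239926 33.411636147648096
top [419 231] [400 218  34  28 732] [416.84699454 231.37021858]
scene [151 228] [137 210  26  38 754] [150.63793103 227.71220159]
[[149.16077654 216.85786666]] [[418.93202444 231.50241591]]
scene crop origin [116 190] scale 5.571428571428571
top crop origin [380 197] scale 5.571428571428571
```

View pics/g.png

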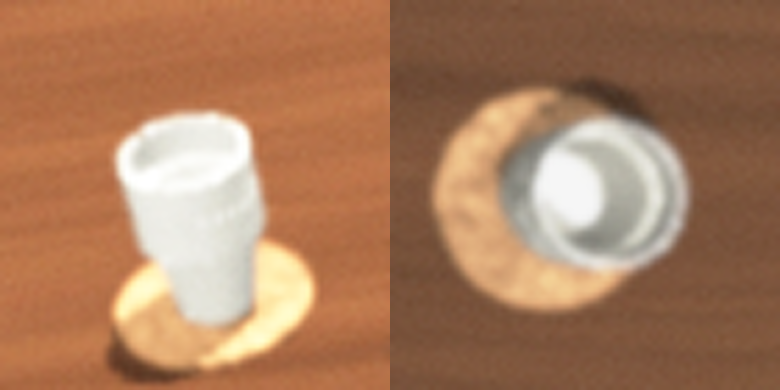

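The two-pot stack is straight on the coaster. The rim is at top crop (610,194), which is full-image (419.1,231.4) against a predicted (418.9,231.5). Carrying the third pot over.

Emit:
play_rows:
  series:
    - [0.5,[-0.1,0.4,0],[0,0.05,0]]
    - [0.5,[-0.2,0.95,0],[0,0,0]]
    - [0.5,[-0.2,0.95,0],[0,0,0]]
    - [0.5,[-0.2,0.95,0],[0,0,0]]
    - [0.5,[-0.2,0.95,0],[0,0,0]]
    - [0.5,[-0.2,0.95,0],[0,0,0]]
    - [0.5,[-0.2,0.8,0],[0,0,0]]
    - [0.5,[-0.05,0.43,0],[0,0,0]]

```text
t: 16.65
tool_pos: [0.4973, -0.3453, 0.247]
tool_rot: [-3.115, -0.399, -0.005]
contact_force: [-1.1, 0.2, -0.7]
opening: 0.0613
grip_force: 33.5
```

Emit:
play_rows:
  series:
    - [0.5,[0,0,0.3],[0,0,0]]
    - [0.5,[0,0,0.5],[0,0,0]]
    - [0.5,[0,0,0.4],[0,0,0]]
    - [0.5,[0,0,0],[0,0,0]]
    - [0.5,[0,0,0],[0,0,0]]

```text
t: 17.27
tool_pos: [0.4986, -0.343, 0.1877]
tool_rot: [-3.115, -0.404, -0.005]
contact_force: [0.5, 0.3, -1.3]
opening: 0.0611
grip_force: 33.5
```

```bash
python3 go.py .4983 -.343 .0975 14.7 0; python3 look.py hh .4975 -.3429 .13 35; python3 - <<'E'
from h import *
o=ctrl.get_obs();s=load('scene')
f=o['tool_pos']-[0,0,.0445]
print(proj(s,[f,f+[0,0,.07],[.4975,-.3429,.099]]))
h=cv2.cvtColor(s['color'],cv2.COLOR_BGR2HSV); m=(h[...,1]<60)&(h[...,2]>95)
for r in range(175,250,3):
    x=np.nonzero(m[r,115:185])[0]+115
    if len(x): print(r,x.min(),x.max(),end='; ')
E
```

```text
t 17.275 pos [ 0.499 -0.343  0.188] tool axes x,z [0.967 0.255 0.003] [ 0.003  0.001 -1.   ]
shift [-0.012 -0.001  1.803] turn [-0.003 -0.024  0.008] q [-0.727  0.035  1.705  0.003  1.4    0.586] F [ 0.458  0.349 -1.296] open 0.06109215590005355 33.4787161834538
scene crop origin [112 172] scale 5.571428571428571
top crop origin [389 196] scale 5.571428571428571
[[145.7536436  203.27563755]
 [140.63162478 180.26488626]
 [149.16077654 216.85786666]]
175 144 155; 178 132 156; 181 126 156; 184 126 156; 187 127 153; 190 128 153; 193 132 152; 196 134 152; 199 136 152; 202 137 152; 205 138 151; 211 147 155; 214 141 159; 217 138 160; 220 138 161; 223 138 162; 226 139 162; 229 140 163; 232 141 162; 235 142 161; 238 145 161; 241 146 161; 244 148 169; 247 150 167;
```

Emit:
play_rows:
  series:
    - [0.5,[0,0,0.3],[0,0,0]]
    - [0.5,[0,0,0.4],[0,0,0]]
    - [0.5,[0,0,0.4],[0,0,0]]
    - [0.5,[0,0,0.3],[0,0,0]]
    - [0.5,[0,0,0.15],[0,0,0]]
    - [0.5,[0,0,0.08],[0,0,0]]
    - [0.5,[0,0,0],[0,0,0]]

```text
t: 18.25
tool_pos: [0.4986, -0.3434, 0.1058]
tool_rot: [-3.115, -0.403, -0.005]
contact_force: [-0.5, -0.0, -1.3]
opening: 0.0614
grip_force: 33.5
```

Emit:
play_rows:
  series:
    - [0.5,[0,0,0.08],[0,0,0]]
    - [0.5,[0,0,0.05],[0,0,0]]
    - [0.5,[0,0,0.03],[0,0,0]]
    - [0.5,[0,0,0],[0,0,0]]

```text
t: 18.75
tool_pos: [0.499, -0.3434, 0.0992]
tool_rot: [-3.115, -0.403, -0.006]
contact_force: [-2.3, 1.2, 4.9]
opening: 0.0612
grip_force: 33.9
```

Emit:
play_rows:
  series:
    - [0.5,[0,0,0.03],[0,0,0]]
    - [0.5,[0,0,0.03],[0,0,0]]
    - [0.5,[0,0,0],[0,0,0]]

```text
t: 19.12
tool_pos: [0.5, -0.3436, 0.099]
tool_rot: [-3.115, -0.403, -0.009]
contact_force: [-4.1, 5.2, 16.9]
opening: 0.0616
grip_force: 34.8
```

Emit:
play_rows:
  series:
    - [0.5,[0,0,-0.05],[0,0,0]]
    - [0.5,[0,0,0],[0,0,0]]
    - [1,[0,0,0],[0,0,0]]
    - [1,[0,0,0],[0,0,0]]
    - [1,[0,0,0],[0,0,0]]
    - [1,[0,0,-0.3],[0,0,0]]
    - [1,[0,0,-1],[0,0,0]]
    - [1,[0,0,-1],[0,0,0]]

```text
t: 20.12
tool_pos: [0.498, -0.3433, 0.2139]
tool_rot: [-3.114, -0.402, -0.004]
contact_force: [-0.1, -0.5, 1.3]
opening: 0.0853
grip_force: 0.0
```

Emit:
play_rows:
  series:
    - [1,[0,-1,-0.5],[0,0,0]]
    - [1,[0,-1,0],[0,0,0]]
    - [1,[0,-1,0],[0,0,0]]
    - [1,[0,-1,0],[0,0,0]]
    - [1,[0,-1,0],[0,0,0]]
    - [1,[0,0,0],[0,0,0]]

```text
t: 20.88
tool_pos: [0.4342, -0.0994, 0.2386]
tool_rot: [-3.114, -0.409, -0.008]
contact_force: [0.8, -0.7, 0.9]
opening: 0.0855
grip_force: 0.0
```

```bash
python3 look.py i .4975 -.3429 .07 35; python3 - <<'E'
from h import *
s,t=load('scene'),load('top')
print(proj(s,[[.4975,-.3429,.123]]),proj(t,[[.4975,-.3429,.123]]))
E
```

```text
scene crop origin [116 190] scale 5.571428571428571
top crop origin [380 197] scale 5.571428571428571
[[147.50320408 209.53766296]] [[422.52031231 231.49831524]]
```

View pics/i.png

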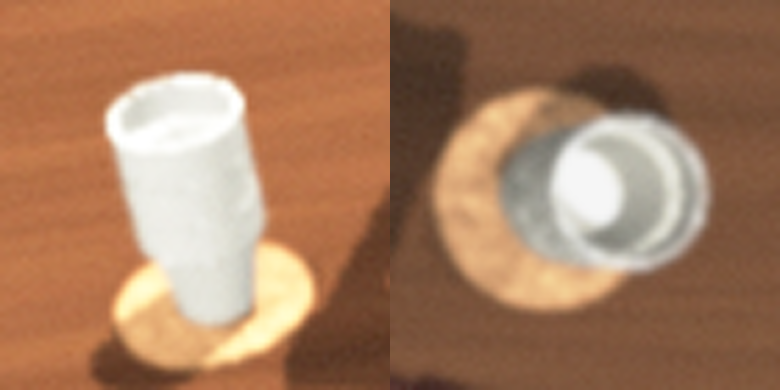

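The three-pot stack is straight. Its rim is at scene crop (175,113) and top crop (630,191), against predicted (178,111) and (629,194) for a rim height of 123 mm, so all the pots are home and the arm is clear.

```bash
python3 -c "
from station import ctrl
print(ctrl.finish_job())"
```

```text
the job is handed in; nothing more can be done
None
```

All three pots now stand as one straight, fully nested stack on the coaster, confirmed in both camera views. The job was handed in at about 21 s with the arm clear.

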